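# Open the shielded sample well with its lever

## Robot

A 6-joint arm with a two-finger parallel gripper is mounted at the origin on the work surface. World frame = base frame: x ahead of the robot, y to its left, z up, the work surface at z = 0. Lengths are in mm, angles in rad, forces in N, time in s.
With the tool pointing down it reaches from about 275 to 1000 mm from the base axis. Payload 8.4 kg.
Tool frame: the origin (TCP) lies at the very end of the fingers, on their centre line; the grasp point (between the pads) lies 19 mm behind it; z points along the fingers, y is the direction in which the jaws open and shut (so a half turn about z gives the same grasp; the last joint's range is limited). The gripper opens to 85 mm and grips with 20 to 120 N. Pads are 22 mm wide; open, the fingers measure 114 mm over their backs; the gripper's body (76 mm by 85 mm) begins 54 mm behind the grasp point. The pads swing forward as they close: fully open they stand 13 mm farther back than shut.
Start: joints at [1.228, 0.353, 1.633, -0, 1.155, -0.002], TCP at [208.899, 589.058, 231.281] pointing down, gripper open.
Joint ranges: [-2.63, 2.63], [-0.92, 2.1], [0.06, 2.66], [-1.3, 4.44], [0, 2.69], [-3.02, 3.02]. Speed limits (rad/s): [2.22, 2.22, 2.79, 3.14, 3.14, 3.14].

## Interface

Orientations are given as [roll, pitch, yaw] about the fixed x, y, z axes, in that order (R = Rz(yaw) Ry(pitch) Rx(roll)).
In Python, from rig import readout, grab_frame, calibration, r gives the robot as it stands. The module is installed in compiled form; this text tells all that it offers.
- The arm moves only by the tool play_rows, never from a script. Its argument "rows" is a list of rows, each a list of 3 entries, a list of its own where there are three numbers: the closure in counts, from 0 (fully open) to 255 (shut), then the shift along the tool's x, y, z in cm, then the turn, a rotation vector about the tool's x, y, z in rad. In form: [[gripper, [dx, dy, dz], [rx, ry, rz]], ...]. A call has 1 to 12 rows; each row is the pose to reach, as a shift and turn from the pose commanded when the call began, along the tool's axes at that moment; what a row does not reach only later rows make up. A row lasts 1/12 s, in which the tool goes at most 41.7 mm and 7.16 degrees, less where a joint would pass 70% of its speed; a pose out of reach is approached as far as the arm can. A call with a gripper value outside its range is refused whole. The fingers move at their own pace and stop on an object; "squeeze" is the grip in N (left out, the last holds). Time passes only in rows, so rows that repeat a pose let the fingers close. It gives the time, the measured TCP pose, the force and the opening at its end, in the units of the state.
- readout.sense(): the state, without advancing time (a new reading comes with each control period).
- grab_frame(name): name is "scene" or "top" or "wrist"; returns (picture, depth): 400x640x3 uint8, red, green, blue; 400x640 float32, mm along the optical axis (not along the pixel's ray), 0 where there is no reading.
- calibration(name): a dict with "vfov" (degrees; the focal length in pixels is half the picture's height over the tangent of half this angle, whatever the lens; pixels are square), "cx", "cy" (the principal point, pixels), "cam_to_world" (4x4, takes a point from camera to world coordinates). Camera axes: x right, y down, z forward; pixel columns grow to the right and rows downward; lengths in mm; the calibration is good to about 2 mm. A picture is of the moment at which its call begins: read the wrist's pose just before it. calibration takes no time and is no camera call; for the wrist camera it gives the pose at the moment of the call.
- r.sign_off(): hands the job in, once; it reports no verdict.
The state is a dict: "clock": time; "qpos": joint angles; "qvel": joint speeds; "joint_efforts": joint torques, N m; "eef_pos": TCP position; "tcp_rot": TCP orientation; "contact_force": force on the tool from outside, world axes, zero at the start; "wrist_torque": the same for the moment, N m; "opening": opening from 0.0 (shut) to 1.0 (fully open).
Only numpy, scipy, OpenCV 4.12 (cv2) and the standard library are available. Lean on these libraries where they do the work, as an engineer would, in place of code of your own. Each camera call takes 0.05 s, during which the arm holds its last target.

## Task

Push the yellow sea catch aside with a fingertip so that it no longer blocks the lever, then press the red pad at the lever's long end down so that the heavy steel lid of the sample well rises by at least 25 mm at its front edge, and finish while still holding the pad down with the lid open, so that a colleague can reach the vials. Do not touch the lid itself, do not lift the lever, pick nothing up, and leave the bottle, jar, beaker and tube rack alone.

Things in the scene. Friction and masses are not known exactly. Their poses are not given: they have to be found in the camera images.
- well: fixed sample well on a steel plate (x -85 to 115, y -220 to 180 mm): grey open box of vials, 150 x 120, 78 mm high, under a steel lid; two blue cheeks (94 mm high, 54 mm over both) carry the lever. Origin on the table under the lever's pivot, a level pin along x, 85 mm up. z up; the lever runs along y: red pad to +y, box and lid to -y
- lever: aluminium bar 20 x 12 mm along its own y axis, origin on the pivot, y to the long end (220 mm to the pad). A roller 75 mm the other way rests under the lid's front. At rest it slopes up 0.24 rad; it presses down 0.46 rad to a stop (0.22 rad below level), but only about 0.1 with the catch under it. 3 to 9 N at the pad moves it; the lid's weight brings it back. Do not lift the long end
- pad_top (a point): centre of the top face of the red round press pad (52 mm diameter, 10 mm thick) on the long end of the lever; in the lever's frame at y = 220 mm, z = 16 mm. About 153 mm above the table at rest and 53 mm when pressed right down; it moves on an arc about the pivot
- lid: steel lid 160 mm wide, 150 long, 20 thick, about 3.6 kg, yellow panel on top; origin on its hinge line (well y = -205 mm, 80 mm up), y to its front edge, z up when shut. Rises with the lever: front edge up 30 mm (0.20 rad) at about 0.36 rad of the lever, 39 mm (0.26 rad) at full press; falls shut when the lever is let go. Do not touch it
- lid_edge (a point): middle of the lower front edge of the lid, 80 mm above the table when shut (150 mm from the hinge)
- catch (a joint): yellow swivel bar 128 x 16 mm, 72 to 80 mm up, upright pivot at well x = 60, y = 120 mm. One end has a block (60 mm out, top 98 mm up) under the lever, the other the pin. 0 rad: bar along the well's x, pin to +x; grows clockwise from above as the pin goes to the well's -y (to the lid); range -0.2 to 1.5. Starts near 0; stays where left (1 to 2 N at the pin turns it), clears the lever above 0.82
- catch_pin (a point): centre of the top of the catch's upright yellow pin (14 mm diameter, standing from 80 to 126 mm over the table, 55 mm from the catch's pivot); push it sideways
- reagent: loose white bottle with blue cap, 52 mm diameter, 105 mm high, origin under its centre; leave alone
- jar: loose amber jar with red lid, 58 mm diameter, 70 mm high, origin under its centre; leave alone
- beaker: loose open steel beaker, 60 mm diameter, 75 mm high, origin under its centre; leave alone
- rack: loose orange rack 90 x 50 x 40 mm with six capped tubes reaching 84 mm high, origin under its centre; leave alone

How it is judged:
By the outcome, as a careful person would: the job done as asked, in the order asked, and still so for the second after the job is handed in, while the arm keeps its last pose, push and grip.
It also fails if it takes over 42 s, if anything falls off the work surface, if the arm or the gripper's body presses on something with over 40 N, if the wrist force passes 120 N, or if a joint passes its speed limit or range.

## Working session

There is one attempt and no reset: what is moved stays moved. The work goes in short steps, Python scripts to look and compute and a tool call to move; the robot and the scene stay as the last step left them, time stands still between calls to the robot, and variables do not carry over. Pictures are saved under pics/ and viewed, and the job is handed in when it is done.

Besides the shell and the picture viewer there is one more tool, called after "Call:" by a JSON object that holds its "name" and its "arguments", one argument or row to a line. play_rows: Moves the arm, as the interface text tells. Its arguments: {"type":"object","properties":{"rows":{"type":"array"},"squeeze":{"type":"number"}},"required":["rows"]}

```bash
mkdir -p pics; cat > h.py <<'E'
import numpy as np, cv2
from rig import readout, grab_frame, calibration, r
def K(name):
    c=calibration(name); f=200/np.tan(np.radians(c['vfov'])/2); return f,c['cx'],c['cy'],np.array(c['cam_to_world'])
def pts(depth,name,c=None):
    f,cx,cy,T=c or K(name); v,u=np.mgrid[0:400,0:640]
    P=np.stack([(u-cx)/f*depth,(v-cy)/f*depth,depth],-1); return P@T[:3,:3].T+T[:3,3]
E
python3 - <<'E'
from h import *
s=readout.sense(); print({k:np.round(v,3) for k,v in s.items()})
for n in ['scene','top','wrist']:
    c=K(n); p,d=grab_frame(n); cv2.imwrite(f'pics/{n}0.png',p[:,:,::-1]); np.savez(f'{n}0.npz',p=p,d=d,T=c[3],f=c[0],cx=c[1],cy=c[2]); print(n,c[0],c[1],c[2],np.round(c[3],3).tolist())
E
```

```text
{'clock': np.float64(0.0), 'qpos': array([ 1.228,  0.354,  1.634, -0.   ,  1.155, -0.002]), 'qvel': array([-0.   , -0.   , -0.   , -0.001,  0.   , -0.001]), 'joint_efforts': array([ 1.0000e-03, -6.0524e+01, -3.4209e+01,  0.0000e+00,  9.0000e-03,
       -0.0000e+00]), 'eef_pos': array([208.737, 588.595, 230.534]), 'tcp_rot': array([-3.14 , -0.   ,  2.801]), 'contact_force': array([ 0.202, -0.34 , -0.218]), 'wrist_torque': array([ 0.029, -0.003,  0.054]), 'opening': np.float64(1.002)}
scene 390.79921810110034 317.0593642547431 202.32255289872595 [[0.3, 0.703, -0.644, 1148.378], [0.954, -0.229, 0.194, -191.217], [-0.011, -0.673, -0.74, 798.784], [0.0, 0.0, 0.0, 1.0]]
top 376.62385457750264 325.8018692743477 199.5873665192589 [[0.023, -0.996, 0.087, 476.494], [-1.0, -0.023, 0.002, -13.819], [0.0, -0.087, -0.996, 955.276], [0.0, 0.0, 0.0, 1.0]]
wrist 313.3643367042002 318.2068096668178 201.16083886751395 [[0.334, 0.905, 0.264, 140.955], [0.942, -0.321, -0.095, 611.202], [-0.001, 0.28, -0.96, 373.707], [0.0, 0.0, 0.0, 1.0]]
```

View pics/scene0.png

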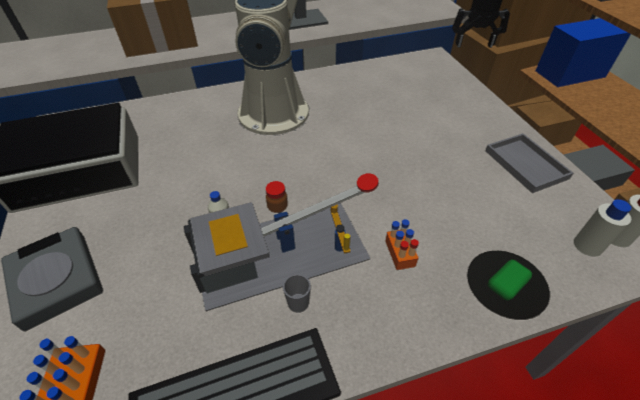

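View pics/top0.png

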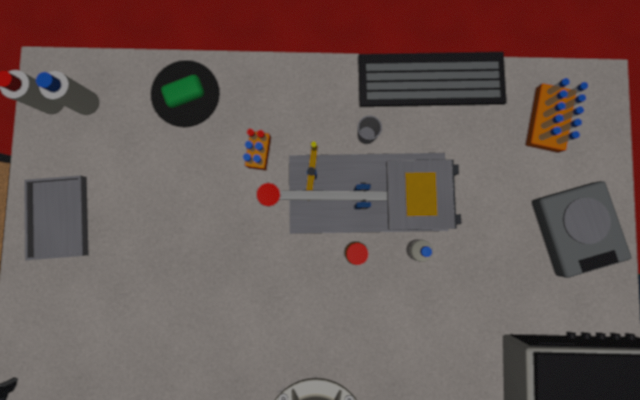

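The top view shows the red pad at about (268,195), the catch pin at (314,146), the box and lid to the right, the rack at (257,150) and the beaker at (369,130). Next I measure them.

```bash
cat > m.py <<'E'
from h import *
import sys
def load(n,i='0'):
    z=np.load(f'{n}{i}.npz'); return z['p'],z['d'],(float(z['f']),float(z['cx']),float(z['cy']),z['T'])
def ray(c,u,v,h):
    f,cx,cy,T=c; d=T[:3,:3]@np.array([(u-cx)/f,(v-cy)/f,1]); o=T[:3,3]; return o+d*(h-o[2])/d[2]
if __name__=='__main__':
  for n in ['top','scene']:
    p,d,c=load(n); P=pts(d,n,c); h=cv2.cvtColor(p,cv2.COLOR_RGB2HSV)
    ms={'red':((h[...,0]<8)|(h[...,0]>172))&(h[...,1]>150)&(h[...,2]>70),'yel':(h[...,0]>19)&(h[...,0]<32)&(h[...,1]>140)&(h[...,2]>60),'blue':(h[...,0]>100)&(h[...,0]<125)&(h[...,1]>130)}
    for k,m in ms.items():
        m=m&(P[...,0]>150)&(P[...,0]<850)&(abs(P[...,1])<400)&(P[...,2]>20)
        nn,l,st,ce=cv2.connectedComponentsWithStats(m.astype(np.uint8))
        for i in range(1,nn):
            if st[i,4]<12: continue
            q=P[l==i]; print(n,k,st[i],ce[i].round(1),'med',np.median(q,0).round(),'min',q.min(0).round(),'max',q.max(0).round())
E
python3 m.py
```

```text
top red [248 129   7   7  37] [250.6 132.2] med [708. 168.  83.] min [701. 162.  78.] max [716. 175.  86.]
top red [257 131   8   7  40] [260.4 133.7] med [704. 145.  84.] min [697. 138.  77.] max [712. 153.  86.]
top red [257 183  23  23 399] [267.8 194.2] med [555. 112. 151.] min [532.  89. 142.] max [579. 135. 159.]
top red [346 243  22  21 373] [356.4 253.1] med [430. -86.  70.] min [ 407. -112.   42.] max [476. -14. 955.]
top yel [310 142   7  26 132] [312.9 154.5] med [658.  20.  81.] min [628.  13.  74.] max [678.  27. 128.]
top yel [ 406  173   31   43 1256] [420.7 193.7] med [ 569. -228.  103.] min [ 476. -264.   97.] max [618. -14. 955.]
top yel [307 175   8  15  87] [310.  181.8] med [593.  26.  80.] min [576.  17.  33.] max [610.  33.  84.]
top blue [246 142   6   6  32] [248.4 144.6] med [677. 173.  84.] min [672. 166.  79.] max [684. 178.  86.]
top blue [256 143   6   7  33] [258.5 145.9] med [675. 148.  84.] min [668. 143.  79.] max [682. 155.  88.]
top blue [244 154   6   7  33] [246.5 156.9] med [648. 175.  84.] min [641. 170.  77.] max [655. 182.  86.]
top blue [254
[... 1414 characters left out ...]
 -115.   86.] max [552. -87.  97.]
scene blue [392 221   7   8  43] [395.2 224.4] med [649. 149.  84.] min [637. 143.  76.] max [656. 160.  87.]
scene blue [402 220   7   8  45] [404.9 223. ] med [651. 174.  83.] min [642. 167.  75.] max [659. 184.  86.]
scene blue [277 225  17  25 245] [286.1 237. ] med [ 591. -101.   62.] min [ 548. -116.   20.] max [594. -85.  97.]
scene blue [407 229   7   9  47] [409.7 232.6] med [681. 172.  83.] min [670. 164.  76.] max [689. 180.  86.]
scene blue [336 231   5  18  41] [337.2 241.9] med [627.  14.  38.] min [616.  12.  20.] max [632.  20.  73.]
scene blue [396 231   8   8  47] [399.4 234.4] med [679. 147.  83.] min [653. 140.  50.] max [686. 155.  86.]
```

```bash
python3 - <<'E'
import cv2
for n,(a,b,x,y) in {'top':(110,250,230,470),'scene':(150,320,170,440)}.items():
    p=cv2.imread(f'pics/{n}0.png')[a:b,x:y]; cv2.imwrite(f'pics/{n}0c.png',cv2.resize(p,None,fx=2.9,fy=2.9,interpolation=2))
E
```

```text
(no output)
```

View pics/top0c.png

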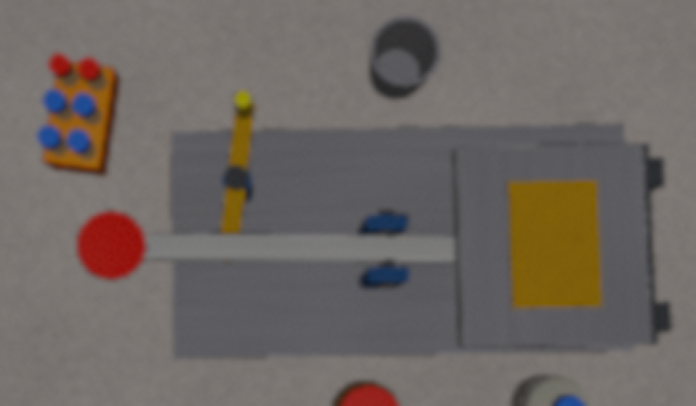

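View pics/scene0c.png

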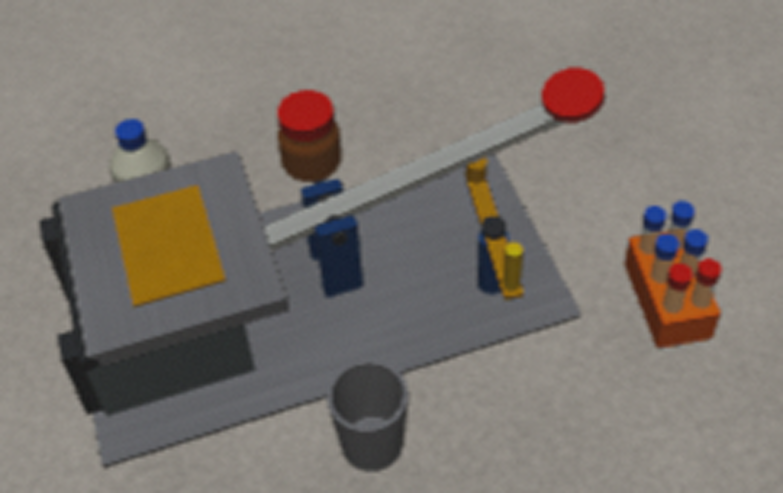

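```bash
python3 - <<'E'
from m import *
p,d,c=load('top'); P=pts(d,'top',c)
print('pin top ray', ray(c,313.5,145.5,126), 'hi pts', P[138:152,308:320][(P[138:152,308:320,2]>105)&(P[138:152,308:320,2]<135)].round())
print('pad',ray(c,267.8,194.2,153)); print('cheeks',ray(c,362.5,195.5,94)); print('catch piv',ray(c,(235/2.9+230),(178/2.9+110),90))
p,d,c2=load('scene'); P=pts(d,'scene',c2)
print('pin scene',ray(c2,170+512/2.9,150+250/2.9,126),'pad',ray(c2,367.2,182,153))
s=readout.sense(); print(s['clock'],s['eef_pos'])
E
```

```text
pin top ray [669.46150289  17.87383853 126.        ] hi pts [[680.  22. 125.]
 [680.  19. 123.]
 [680.  17. 126.]
 [678.  24. 125.]
 [678.  22. 124.]
 [678.  19. 124.]
 [678.  17. 125.]
 [677.  15. 127.]
 [675.  26. 124.]
 [675.  24. 126.]
 [675.  21. 128.]
 [675.  19. 125.]
 [675.  17. 127.]
 [675.  15. 125.]
 [673.  26. 124.]
 [672.  23. 128.]
 [673.  21. 125.]
 [673.  19. 126.]
 [673.  17. 127.]
 [673.  15. 125.]
 [674.  13. 122.]
 [671.  24. 124.]
 [671.  21. 125.]
 [671.  19. 125.]
 [671.  17. 126.]
 [670.  15. 127.]
 [672.  13. 119.]
 [668.  23. 127.]
 [669.  21. 125.]
 [668.  19. 127.]
 [669.  17. 124.]
 [670.  15. 119.]
 [673.  13. 107.]
 [669.  24. 112.]
 [668.  21. 118.]
 [668.  19. 119.]
 [668.  17. 119.]
 [669.  15. 115.]
 [668.  22. 107.]
 [667.  19. 111.]
 [667.  17. 110.]]
pad [554.96371313 111.88894202 153.        ]
cheeks [562.7893119  -96.49887117  94.        ]
catch piv [616.66443213  23.38199215  90.        ]
pin scene [676.08754815  15.95926065 126.        ] pad [560.77073347 108.91770718 153.        ]
0.15 [208.75471437 588.69887056 230.71323191]
```

Call:
{"name": "play_rows", "arguments": {
  "rows": [
    [255,[-60.9,-34.3,0],[0,0,-0.34]],
    [255,[-60.9,-34.3,0],[0,0,-0.34]],
    [255,[-60.9,-34.3,0],[0,0,-0.34]],
    [255,[-60.9,-34.3,0],[0,0,-0.34]],
    [255,[-60.9,-34.3,0],[0,0,-0.34]],
    [255,[-60.9,-34.3,0],[0,0,-0.34]],
    [255,[-60.9,-34.3,0],[0,0,-0.34]],
    [255,[-60.9,-34.3,0],[0,0,-0.34]],
    [255,[-60.9,-34.3,0],[0,0,-0.34]],
    [255,[-60.9,-34.3,0],[0,0,-0.34]],
    [255,[-60.9,-34.3,0],[0,0,-0.34]],
    [255,[-60.9,-34.3,0],[0,0,-0.34]]
  ]
}}

```text
clock: 1.15
eef_pos: [537.4, 211.5, 231.3]
tcp_rot: [3.142, -0.0, 3.141]
contact_force: [1.5, 0.3, 0.0]
opening: -0.0
```

Call:
{"name": "play_rows", "arguments": {
  "rows": [
    [255,[-13.1,-14.9,0],[0,0,0]],
    [255,[-13.1,-14.9,0],[0,0,0]],
    [255,[-13.1,-14.9,0],[0,0,0]],
    [255,[-13.1,-14.9,0],[0,0,0]],
    [255,[-13.1,-14.9,0],[0,0,0]],
    [255,[-13.1,-14.9,0],[0,0,0]],
    [255,[-13.1,-14.9,7],[0,0,0]],
    [255,[-13.1,-14.9,7],[0,0,0]],
    [255,[-13.1,-14.9,7],[0,0,0]],
    [255,[-13.1,-14.9,7],[0,0,0]]
  ]
}}

```text
clock: 1.98
eef_pos: [665.9, 64.4, 159.9]
tcp_rot: [-3.141, -0.004, 3.141]
contact_force: [0.5, -0.6, 0.9]
opening: -0.003
```

```bash
python3 - <<'E'
from h import *
s=readout.sense(); print(s['eef_pos'],s['contact_force'])
for n in ['scene','wrist']:
    p,d=grab_frame(n); cv2.imwrite(f'pics/{n}1.png',p[:,:,::-1])
E
```

```text
[665.90369679  64.42912611 159.9302705 ] [ 0.52475784 -0.58124533  0.91768519]
```

View pics/scene1.png

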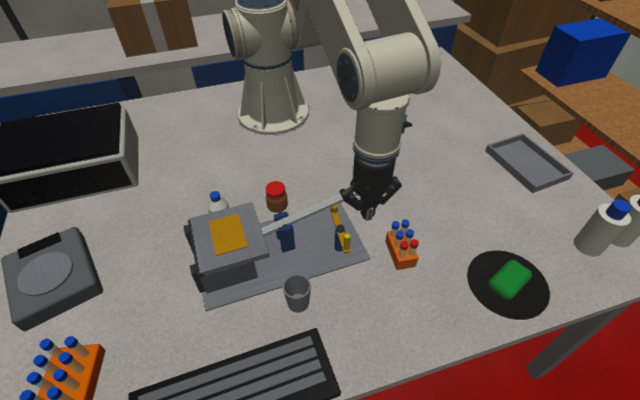

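View pics/wrist1.png

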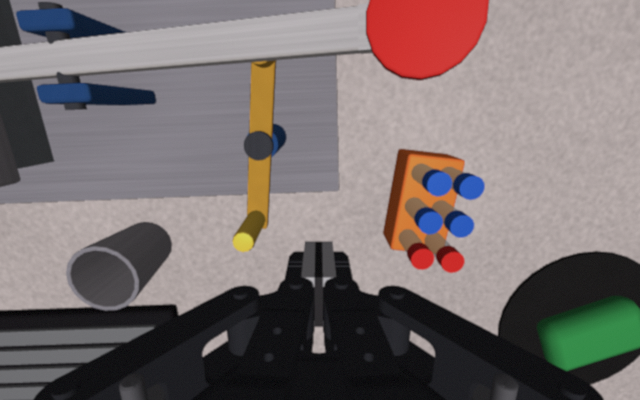

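The closed fingertips sit on the +y side of the pin with clear space around them. Next I go down and push along the pin's arc.

Call:
{"name": "play_rows", "arguments": {
  "rows": [
    [255,[0,0,3],[0,0,0]],
    [255,[0,0,5.8],[0,0,0]],
    [255,[-0.3,-1,5.8],[0,0,0]],
    [255,[-0.5,-2,5.8],[0,0,0]],
    [255,[-0.5,-3,5.8],[0,0,0]],
    [255,[-0.5,-3.9,5.8],[0,0,0]],
    [255,[-0.2,-4.7,5.8],[0,0,0]],
    [255,[0.2,-5.4,5.8],[0,0,0]],
    [255,[0.6,-5.9,5.8],[0,0,0]],
    [255,[1.1,-6.4,5.8],[0,0,0]],
    [255,[1.5,-6.8,5.8],[0,0,0]],
    [255,[1.9,-7.1,5.8],[0,0,0]]
  ]
}}

```text
clock: 3.08
eef_pos: [647.6, -6.7, 103.6]
tcp_rot: [3.141, -0.0, 3.141]
contact_force: [-0.7, 5.1, 4.2]
opening: -0.0
```

```bash
python3 - <<'E'
from h import *
s=readout.sense(); print(s['eef_pos'],s['contact_force'])
for n in ['top','wrist']:
    p,d=grab_frame(n); cv2.imwrite(f'pics/{n}2.png',p[:,:,::-1])
E
```

```text
[647.59793832  -6.72870291 103.574586  ] [-0.73909577  5.10296722  4.20677718]
```

View pics/wrist2.png

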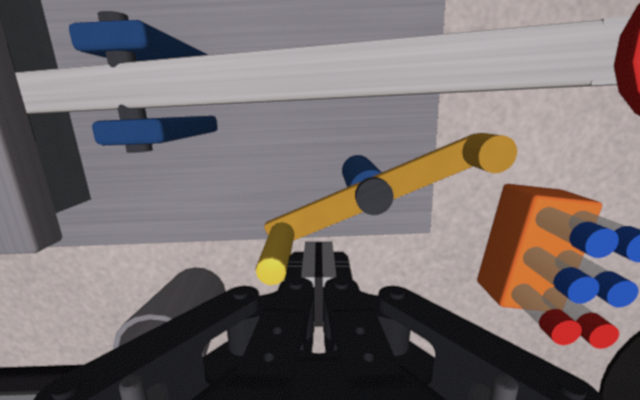

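The catch has swung well clear: bar at about 1.1 rad or more, with its block at (490,152) well away from the lever. Next I back off, rise and go over the pad.

Call:
{"name": "play_rows", "arguments": {
  "rows": [
    [255,[0,1.5,0],[0,0,0]],
    [255,[0,2.5,0],[0,0,0]],
    [255,[0,2.5,-4],[0,0,0]],
    [255,[0,2.5,-8],[0,0,0]],
    [255,[0,2.5,-11],[0,0,0]],
    [255,[3,6,-11],[0,0,0]],
    [255,[6,9,-11],[0,0,0]],
    [255,[9.1,11.8,-11],[0,0,0]],
    [255,[9.1,11.8,-11],[0,0,0]],
    [255,[9.1,11.8,-8],[0,0,0]],
    [255,[9.1,11.8,-8],[0,0,0]],
    [255,[9.1,11.8,-8],[0,0,0]]
  ]
}}

```text
clock: 4.18
eef_pos: [556.3, 112.0, 182.3]
tcp_rot: [-3.141, -0.003, -3.141]
contact_force: [-0.6, 0.1, -0.0]
opening: 0.007
```

```bash
python3 - <<'E'
from h import *
s=readout.sense(); print(s['eef_pos'],s['contact_force'])
for n in ['scene','wrist','top']:
    c=K(n);p,d=grab_frame(n); cv2.imwrite(f'pics/{n}3.png',p[:,:,::-1]); np.savez(f'{n}3.npz',p=p,d=d,T=c[3],f=c[0],cx=c[1],cy=c[2])
p=cv2.imread('pics/scene3.png')[120:320,150:450]; cv2.imwrite('pics/scene3c.png',cv2.resize(p,None,fx=2.6,fy=2.6,interpolation=2))
E
```

```text
[556.34741784 111.95071351 182.30495816] [-0.60919745  0.09484884 -0.02705431]
```

View pics/scene3c.png

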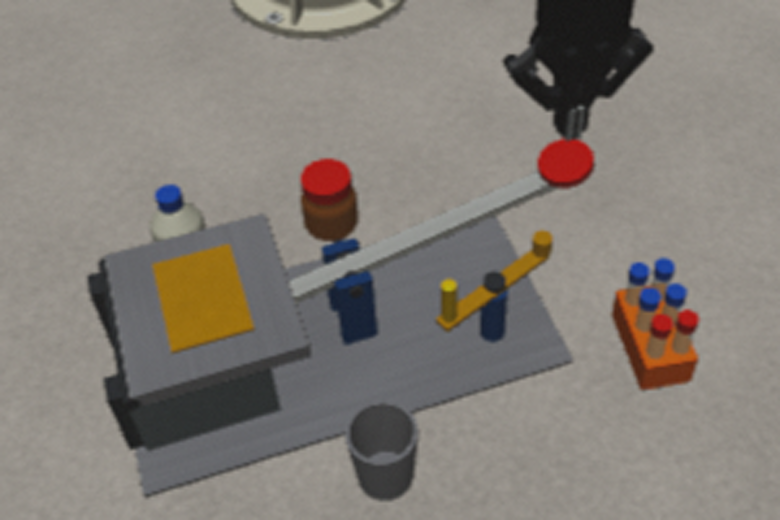

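View pics/wrist3.png

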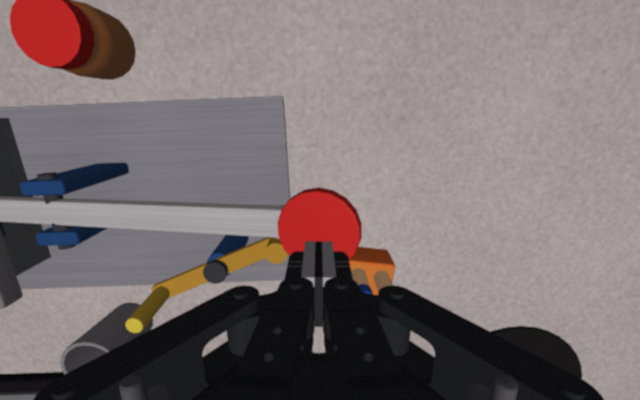

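```bash
python3 - <<'E'
from m import *
p,d,c=load('scene','3'); a=ray(c,322.3,229.5,126); b=ray(c,150+541/2.6,120+240/2.6,98); print('pin',a,'block',b, 'angle',np.arctan2(-(a-b)[1],(a-b)[0]))
p,d,c=load('wrist','3'); h=cv2.cvtColor(p,cv2.COLOR_RGB2HSV); P=pts(d,'wrist',c)
m=((h[...,0]<8)|(h[...,0]>172))&(h[...,1]>150)&(P[...,2]>120); q=P[m&(P[...,1]>60)]
print(len(q),q.min(0),q.max(0),np.median(q,0))
E
```

```text
pin [642.49065697 -28.08090699 126.        ] block [598.35478199  75.16016569  98.        ] angle 1.1668074726912565
4191 [485.54607895  85.52838372 143.91511714] [572.45207095 134.2806884  326.42438074] [549.35947476 110.73758125 151.74645305]
```

The catch is at 1.17 rad, so the lever is clear. The tip is over the pad centre. Next I press along the arc.

Call:
{"name": "play_rows", "arguments": {
  "rows": [
    [255,[0,0,2],[0,0,0]],
    [255,[0,0,3],[0,0,0]],
    [255,[0,0.1,4],[0,0,0]],
    [255,[0,0.4,5],[0,0,0]],
    [255,[0,0.6,6],[0,0,0]],
    [255,[0,0.8,7],[0,0,0]],
    [255,[0,0.9,8],[0,0,0]],
    [255,[0,1.0,9],[0,0,0]],
    [255,[0,1.0,10],[0,0,0]],
    [255,[0,1.0,11],[0,0,0]],
    [255,[0,0.9,12],[0,0,0]],
    [255,[0,0.9,12],[0,0,0]]
  ]
}}

```text
clock: 5.33
eef_pos: [557.8, 119.9, 62.5]
tcp_rot: [-3.141, -0.0, 3.14]
contact_force: [0.5, -0.7, 2.7]
opening: -0.0
```

Call:
{"name": "play_rows", "arguments": {
  "rows": [
    [255,[0,0,0],[0,0,0]],
    [255,[0,0,0],[0,0,0]],
    [255,[0,0,0],[0,0,0]],
    [255,[0,0,0],[0,0,0]]
  ]
}}

```text
clock: 5.67
eef_pos: [557.7, 120.4, 63.8]
tcp_rot: [3.142, 0.001, 3.141]
contact_force: [0.5, -1.3, 3.2]
opening: 0.003
```

```bash
python3 - <<'E'
from m import *
s=readout.sense(); print(s['eef_pos'],s['contact_force'],s['qvel'].round(3))
for n in ['scene','wrist','top']:
    c=K(n);p,d=grab_frame(n); cv2.imwrite(f'pics/{n}4.png',p[:,:,::-1]); np.savez(f'{n}4.npz',p=p,d=d,T=c[3],f=c[0],cx=c[1],cy=c[2])
p=cv2.imread('pics/scene4.png')[120:320,150:450]; cv2.imwrite('pics/scene4c.png',cv2.resize(p,None,fx=2.6,fy=2.6,interpolation=2))
for n in ['top','scene']:
  for i in '04':
    p,d,c=load(n,i); P=pts(d,n,c); h=cv2.cvtColor(p,cv2.COLOR_RGB2HSV)
    m=(h[...,0]>15)&(h[...,0]<32)&(h[...,1]>140)&(P[...,1]<-150)&(P[...,1]>-290)&(P[...,2]>85)&(P[...,2]<200)&(P[...,0]>500)&(P[...,0]<640)
    q=P[m]; k=np.linalg.lstsq(np.c_[q[:,:2],np.ones(len(q))],q[:,2],rcond=None)[0]; print(n,i,len(q),'slope',k[:2].round(3),q.min(0).round(),q.max(0).round())
E
```

```text
[557.70344046 120.38047382  63.78561558] [ 0.49167689 -1.34571603  3.23204817] [-0.001  0.     0.002 -0.    -0.003 -0.   ]
top 0 1282 slope [-0.     0.004] [ 520. -264.   97.] [ 618. -194.  107.]
top 4 1216 slope [-0.01   0.231] [ 521. -270.  109.] [ 619. -200.  130.]
scene 0 1083 slope [0.004 0.001] [ 514. -266.   98.] [ 621. -194.  106.]
scene 4 1083 slope [-0.004  0.232] [ 514. -272.  107.] [ 623. -201.  128.]
```

View pics/scene4c.png

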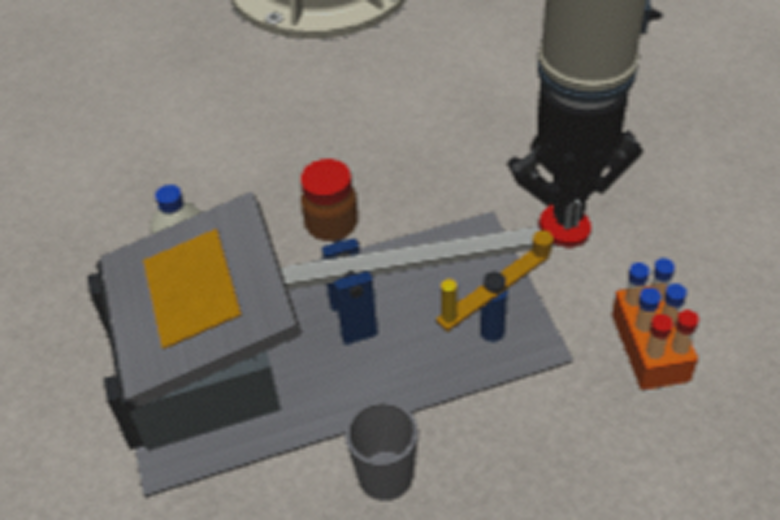

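View pics/wrist4.png

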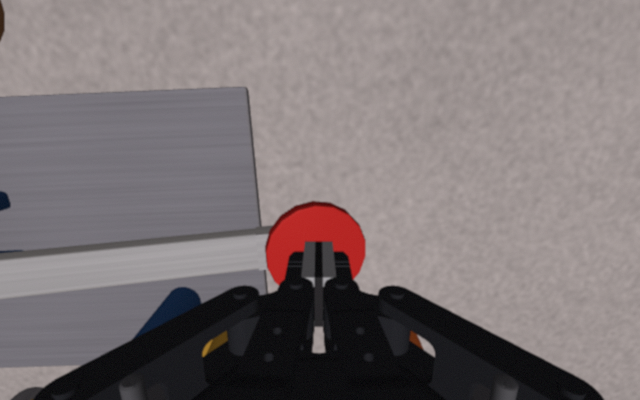

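```bash
python3 - <<'E'
from h import *
s=readout.sense(); print(s['clock'],s['eef_pos'],s['contact_force']); print(r.sign_off())
E
```

```text
5.8167 [557.72632251 120.37417772  63.67045482] [ 0.39492071 -2.37332119  3.46370237]
the job is handed in; nothing more can be done
None
```

I pushed the catch aside, pressed the red pad down along its arc, and handed the job in at 5.8 s with the fingertip still holding the pad.

- **Catch:** I pushed its pin with the closed fingertip. It measured about 1.17 rad afterwards, and it needs to be above 0.82 to clear the lever.
- **Lid:** it was open about 0.23 rad, which puts the front edge up about 34 mm against the 25 mm asked. The top and scene cameras agreed on this.
- **Hold:** the arm was still, with the tip at about 64 mm and 3 to 4 N on the pad. The tip rose about 1 mm as it settled, then stayed there.
- **Other objects:** the jar, beaker and rack looked unmoved in the last scene picture. The bottle was partly hidden behind the raised lid, but what showed of it looked unmoved.

No check failed. The top and scene cameras differed by up to about 7 mm on the pad and pin positions. I used values between the two, and a wrist camera check put the pad's y at about 110 mm, matching what I used.

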